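# Weigh the spice shaker on the beam scale

## Task

Weigh the shaker that stands on the scale's pan: swing the arrest lever under the pan over to its other stop so that the beam is freed and tips, then slide the poise along the arm until, with your hand off the scale, the beam floats level and still with its pointer between the two index lines. Then swing the lever fully back to arrest the beam, leaving the shaker standing on the pan and the other things on the ledge alone.

Things in the scene. Friction and masses are not known exactly. Their poses are not given: they have to be found in the camera images.
- scale: fixed grey beam scale, origin under the centre of its base plate (150 mm in x, 400 in y, 26 high), z up, front -x, pan side +y. The beam (steel bar along y, 14 mm deep, 16 high) pivots at x 0, y 0, z 150 mm in front of a post (x 20 to 36 mm, y within 17, up to z 161). Under it a yoke with two 10 mm square posts at y +50 and -50 mm carries the arrested beam
- lever (a joint): arrest lever, rad: 0 = arrested, leaning 0.45 from upright to the scale's +y; 0.9 = other stop, beam free, leaning 0.45 to -y. Stays where left; about 3 N at its tip
- lever_tip (a point): upper end of the lever: black bar 62 mm long, 12 wide along y, 14 in x, hinged about the scale's x axis at x -32, y +120, z +30 mm of the scale. It stands under the pan, 23 mm behind the pan's front edge, so that a gripper straight from above meets the pan
- beam (a joint): tilt of the beam, rad: 0 level, positive pan down, stops at +-0.12. When free, the tilt near level grows with the imbalance, about 0.005 to 0.008 rad per mm of poise travel; settles in about 1.5 s. Level means within 0.035
- poise (a joint): place of the poise on the arm, m: 0 nearest the pivot (45 mm from it), 0.115 farthest; moving it out (the scale's -y) lifts the pan. Where it balances depends on the shaker's unknown weight. Friction about 1.2 N
- poise_grip (a point): centre of the grip part of the dark steel block on the poise: 26 mm in x, 22 along the arm; the point is 60 mm above the beam's centre line, 20 mm below the block's top. The poise's wider body (34 by 30 mm) reaches to 21 mm above the centre line
- pointer_tip (a point): tip of the pointer at the beam's -y end, 187 mm from the pivot. Beside it a gauge post (scale x 16 to 28, y -199 to -187 mm) carries a narrow white plate up to z 175 mm with two black index lines 15 mm apart, seen from both sides, level with the pivot in the middle
- pan_floor (a point): centre of the inner floor of the pan: round steel dish 110 mm across with a 10 mm rim, fixed to the beam at the scale's y +120 mm, underside 5 mm below this point (195 mm above the ledge when level)
- shaker: loose clear shaker with black twist cap, 54 mm across, 97 mm tall, 0.2 to 0.33 kg, standing on the pan; origin at the centre of its underside
- turntable: fixed two-tier black turntable with three more shakers, 220 mm across, 255 mm tall; origin under its centre
- bowl: loose green ceramic pinch bowl, 100 mm across, 42 mm high; origin under its centre
- mortar: loose olive wood mortar, 94 mm across, 85 mm high, with its pestle standing in it up to 145 mm; origin under its centre
Not all that is in view belongs to the job. What is meant by the shaker is not green, and is the smaller of those in its own colour.

How it is judged:
By the outcome, as a careful person would: the job done as asked, in the order asked, and still so for the second after the job is handed in, with the robot touching nothing.
It also fails if it takes over 72 s, if anything falls off the work surface, if the arm or the gripper's body presses on something with over 40 N, if the wrist force passes 120 N, or if a joint passes its speed limit or range.

## Robot

A 7-joint arm with a two-finger parallel gripper is mounted at the origin on the work surface. World frame = base frame: x ahead of the robot, y to its left, z up, the work surface at z = 0. Lengths are in m, angles in rad, forces in N, time in s.
With the tool pointing down it reaches from about 0.4 to 0.85 m from the base axis. Payload 6.9 kg.
Tool frame: the origin (TCP) lies midway between the tips of the shut fingers; the grasp point (between the pads) lies behind it (ctrl.pinch_z is the z of the grasp point in the tool frame, in m); z points along the fingers, y is the line along which they close (so a half turn about z gives the same grasp; the last joint's range is limited). The gripper opens to 85 mm and grips with 20 to 120 N. Pads are 22 mm wide; open, the fingers measure 114 mm over their backs; the gripper's body (76 mm by 85 mm) begins 54 mm behind the grasp point. The pads swing forward as they close: fully open they stand 13 mm farther back than shut.
Start: joints at [-1.161, 0.507, -0.238, 1.5, 0.126, 1.149, -0.155], TCP at [0.188, 0.596, 0.231] pointing down, gripper open.
Joint ranges: [-3.08, 3.08], [-0.24, 2.05], [-1.43, 1.35], [0, 2.5], [-1.52, 4.66], [0.17, 1.96], [-2.89, 2.89]. Speed limits (rad/s): [2.39, 2.39, 3.14, 3.14, 3.14, 3.14, 3.14].

## Interface

Orientations are given as a unit quaternion [w, x, y, z].
In Python, from station import ctrl, get_state, vision, ticket, models gives the robot as it stands. Calls block until the motion is done:
- ctrl.movep(position, orientation): joint-space move of the TCP to a pose.
- ctrl.movel(position, frame=None, max_speed=0.15): straight line of the TCP; frame=None keeps the orientation; max_speed is the mean speed in m/s.
- ctrl.set_joints(angles): joint-space move.
- ctrl.ungrasp() and ctrl.close_gripper(force=None): open the fingers fully, or close them until they stop; force is the grip in N (None keeps the last).
- ctrl.pause(seconds).
- ctrl.ik(position, orientation): joint angles nearest the present ones, or None.
- get_state(): the state.
- vision.grab_frame(name): name is "scene" or "top"; returns (picture, depth): 400x640x3 uint8, blue, green, red; 400x640 float32, m along the optical axis (not along the pixel's ray), 0 where there is no reading.
- vision.camera_info(name): a dict with "mtx" (3x3 intrinsics, pixels), "R" (3x3) and "t" (3): a world point X has camera coordinates R X + t. Camera axes: x right, y down, z forward; pixel columns grow to the right and rows downward; lengths in m; the calibration is good to about 2 mm. A picture is of the moment at which its call begins. camera_info takes no time and is no camera call.
A pose or a line that the arm cannot do raises ctrl.Unreachable and nothing moves.
- ticket.close_job(): hands the job in; it is judged then, once.
Trained networks look in the newest picture that a camera, given by its name, has taken for a name from the list of things; names that differ only in an ending like _2 or _b are one class to them, and where a whole thing is asked for, a point or a joint stands for the part that bears it (a point fixed in the world has none). Each returns a list of dicts, best first, with "p" (0 to 1); they miss things now and then, are a little off and sometimes report something else, mostly with a low value. They report only what shows in the picture. A call takes as long as a camera call. They do not tell look-alikes from the thing itself.
- models.recognise(camera, target): "point" ([column, row] in pixels, amid what is visible of it).
- models.masks_of(camera, target): "mask" (400x640 bool, what is visible of it) and "point" ([column, row] in pixels, amid what is visible of it).
The state is a dict: "time": time; "qpos": joint angles; "qd": joint speeds; "tau": joint torques, N m; "tcp_pos": TCP position; "eef_rot": TCP orientation; "contact_force": force on the tool from outside, world axes, zero at the start; "wrist_torque": the same for the moment, N m; "width": finger opening in m; "gripper_force": force on a finger pad.
Only numpy, scipy, OpenCV 4.12 (cv2) and the standard library are available. Lean on these libraries where they do the work, as an engineer would, in place of code of your own. Each camera call takes 0.05 s, during which the arm holds its last target. There are 200 camera calls.

## Working session

There is one attempt and no reset: what is moved stays moved. The work goes in short steps, each a Python script; the robot and the scene stay as the last script left them, time stands still between calls to the robot, and variables do not carry over. Pictures are saved under pics/ and viewed, at most 10 in all, crops included, and the job is handed in when it is done.

```bash
ls; mkdir -p pics; cat > h.py <<'E'
import numpy as np, cv2
from station import ctrl,get_state,vision,ticket,models
def info(n):
    c=vision.camera_info(n); return np.array(c["mtx"]),np.array(c["R"]),np.array(c["t"])
def back(n,uv,d):
    K,R,t=info(n); uv=np.atleast_2d(uv).astype(float); d=np.atleast_1d(d)
    p=np.c_[(uv[:,0]-K[0,2])/K[0,0]*d,(uv[:,1]-K[1,2])/K[1,1]*d,d]
    return (p-t)@R
def proj(n,X):
    K,R,t=info(n); p=(np.atleast_2d(X)@R.T+t)@K.T; return p[:,:2]/p[:,2:]
def cloud(n,mask,d):
    v,u=np.nonzero(mask&(d>0)); return back(n,np.c_[u,v],d[v,u])
E
python3 - <<'E'
from h import *
for n in("scene","top"):
    p,d=vision.grab_frame(n); cv2.imwrite(f"pics/{n}0.png",p); np.save(f"{n}d.npy",d)
    K,R,t=info(n); print(n,"cam at",(-R.T@t).round(3),"fwd",R[2].round(2),K[0,0])
    for k in("scale","lever","poise","poise_grip","pointer_tip","pan_floor","shaker","turntable","bowl","mortar"):
        for m in models.masks_of(n,k)[:4]:
            c=cloud(n,m["mask"],d)
            print(k,round(m["p"],2),np.round(m["point"]),m["mask"].sum(), (np.percentile(c,[3,50,97],axis=0).round(3).tolist() if len(c) else None))
s=get_state();print(s["time"],ctrl.pinch_z,s["eef_rot"])
E
```

```text
pics
scene cam at [ 1.167 -0.584  1.174] fwd [-0.42  0.43 -0.8 ] 468.2295498137866
scale 0.72 [317. 214.] 6526 [[0.546, -0.189, 0.014], [0.629, -0.027, 0.027], [0.702, 0.178, 0.204]]
poise 0.92 [305. 193.] 321 [[0.61, -0.067, 0.14], [0.629, -0.06, 0.191], [0.638, -0.042, 0.23]]
poise_grip 0.88 [304. 197.] 349 [[0.609, -0.067, 0.137], [0.629, -0.059, 0.188], [0.638, -0.037, 0.23]]
pointer_tip 0.73 [322. 179.] 1541 [[0.538, -0.154, 0.115], [0.615, 0.039, 0.194], [0.642, 0.162, 0.228]]
pan_floor 0.74 [187. 317.] 6719 [[0.563, -0.563, 0.012], [0.651, -0.479, 0.026], [0.718, -0.375, 0.254]]
pan_floor 0.57 [322. 177.] 1402 [[0.542, -0.153, 0.143], [0.616, 0.027, 0.196], [0.642, 0.162, 0.228]]
shaker 0.72 [304. 156.] 448 [[0.417, 0.089, 0.006], [0.446, 0.103, 0.071], [0.46, 0.132, 0.099]]
shaker 0.69 [342. 137.] 644 [[0.562, 0.095, 0.206], [0.591, 0.108, 0.271], [0.606, 0.139, 0.298]]
shaker 0.66 [376. 227.] 1012 [[0.763, 0.025, 0.002], [0.801, 0.041, 0.108], [0.825, 0.087, 0.13]]
turntable 0.69 [185. 315.] 6460 [[0.566, -0.56, 0.014], [0.652, -0.479, 0.056], [0.716, -0.379, 0.254]]
bowl 0.
[... 1227 characters left out ...]
.198], [0.64, 0.161, 0.229]]
shaker 0.17 [180. 202.] 697 [[0.568, 0.384, 0.017], [0.609, 0.428, 0.067], [0.649, 0.468, 0.14]]
turntable 0.77 [438. 200.] 3069 [[0.525, -0.529, 0.013], [0.613, -0.44, 0.154], [0.707, -0.377, 0.255]]
turntable 0.15 [273. 203.] 1099 [[0.537, -0.147, 0.15], [0.605, 0.085, 0.198], [0.637, 0.166, 0.229]]
bowl 0.78 [192. 247.] 624 [[0.426, 0.344, 0.003], [0.466, 0.393, 0.019], [0.508, 0.428, 0.044]]
mortar 0.89 [179. 204.] 682 [[0.568, 0.384, 0.017], [0.609, 0.426, 0.066], [0.647, 0.467, 0.14]]
mortar 0.71 [311. 204.] 4336 [[0.52, -0.18, 0.02], [0.604, -0.013, 0.027], [0.693, 0.165, 0.204]]
1.1 -0.0187 [ 1.49536928e-05  1.51811690e-01  9.88409435e-01 -1.69040572e-05]
```

```bash
python3 - <<'E'
from h import *
p=cv2.imread("pics/scene0.png");t=cv2.imread("pics/top0.png")
a=cv2.resize(p[90:290,220:420],(600,600),interpolation=3); cv2.imwrite("pics/c.png",a)
cv2.imwrite("pics/t.png",cv2.resize(t[120:290,150:390],(800,567),interpolation=3))
# base plate fit: points at z~26mm
d=np.load("topd.npy")
c=cloud("top",np.ones(d.shape,bool),d)
m=(abs(c[:,2]-.026)<.006)&(abs(c[:,0]-.61)<.14)&(abs(c[:,1])<.25)
r=cv2.minAreaRect((c[m,:2]*1000).astype(np.float32)); print("plate",r)
m=(c[:,2]>.21)&(c[:,2]<.25)&(abs(c[:,0]-.615)<.05)&(c[:,1]<0)&(c[:,1]>-.12); print("poise top",np.median(c[m],0),np.ptp(c[m],0),m.sum())
m=(c[:,2]>.185)&(c[:,2]<.215)&(abs(c[:,1]-.11)<.1)&(abs(c[:,0]-.6)<.1); print("pan",cv2.minEnclosingCircle((c[m,:2]*1000).astype(np.float32)))
m=(c[:,2]>.27)&(c[:,2]<.32)&(abs(c[:,1]-.11)<.1)&(abs(c[:,0]-.6)<.1); print("cap",cv2.minEnclosingCircle((c[m,:2]*1000).astype(np.float32)),np.median(c[m],0))
E
```

```text
plate ((605.9221801757812, 2.1247100830078125), (149.79495239257812, 399.01483154296875), 11.267085075378418)
poise top [ 0.61540161 -0.05260449  0.228905  ] [0.02710657 0.02117066 0.02381929] 65
pan ((582.8092041015625, 119.43683624267578), 54.96095275878906)
cap ((577.0013427734375, 120.82047271728516), 27.008892059326172) [0.57722663 0.12012637 0.29616324]
```

View pics/scene0.png

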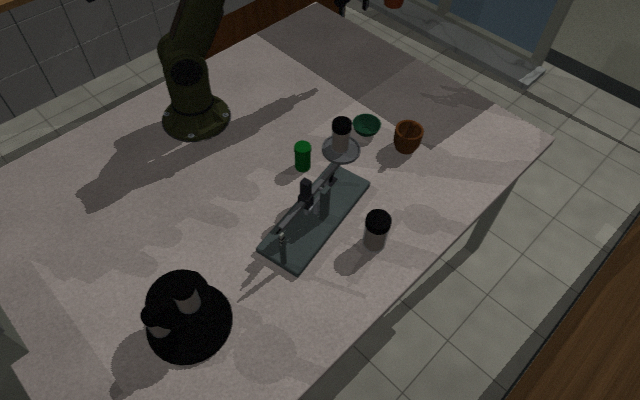

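View pics/c.png

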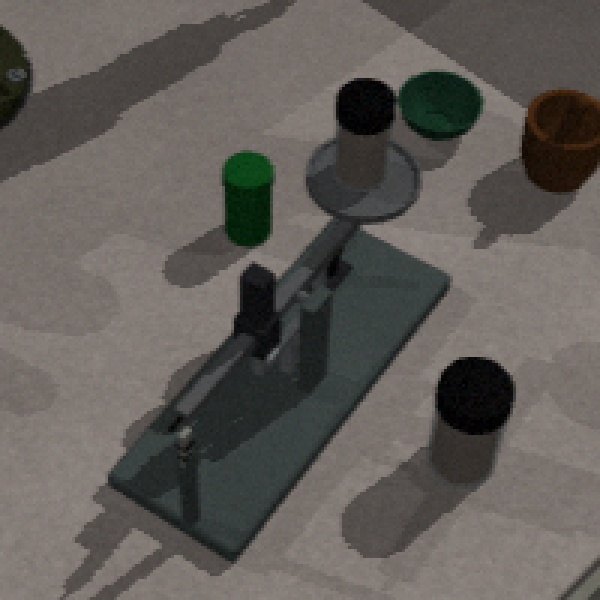

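View pics/t.png

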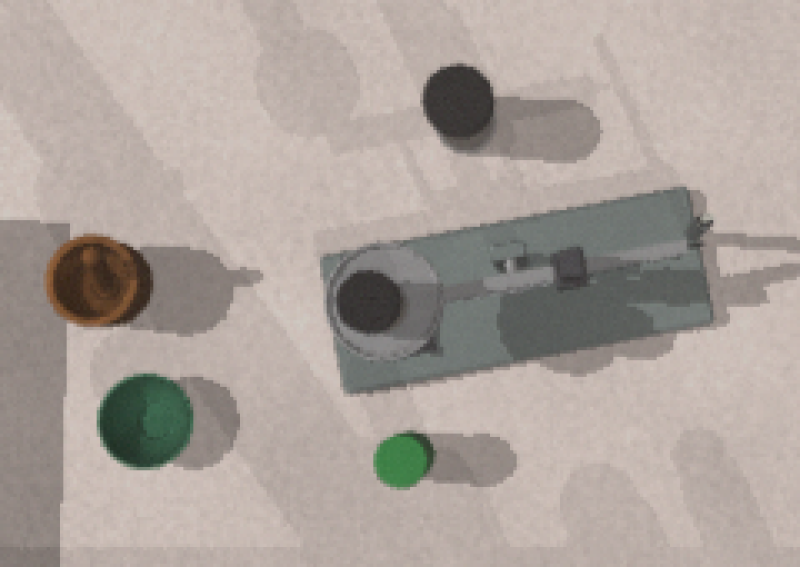

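The picture shows what could be taken for the shaker: the black-capped one on the pan, scene (342,137), which I choose; the larger black-capped one on the ledge at (376,227); the green one at (304,156); and those on the turntable at (187,295). The close crop confirms the choice. The scale frame is consistent: plate 150x399 mm, and the pan and poise lie where they should. The lever foot shows at top crop (433,348).

The green shaker stands in front of the lever, so I'll come in at about 50° downward, over it and under the pan edge.

```bash
cat >> h.py <<'E'
from scipy.spatial.transform import Rotation as Ro
YAW=np.deg2rad(11.2); O=np.array([.6059,.0021,0])
RS=Ro.from_euler('z',YAW).as_matrix()
def W(x,y,z): return O+RS@(np.array([x,y,z])/1000)
def L(p): return RS.T@(np.array(p)-O)*1000
def quat(z,y):
    z=RS@np.array(z,float); y=RS@np.array(y,float); z/=np.linalg.norm(z)
    q=Ro.from_matrix(np.c_[np.cross(y,z),y,z]).as_quat(); return np.r_[q[3],q[:3]]
def qlev(a,s=1): a=np.deg2rad(a); return quat([np.cos(a),0,-np.sin(a)],[0,s,0])
def F(): return RS.T@np.array(get_state()["contact_force"])
def cap():
    """mean cap-top height (mm) in both cameras"""
    o=[]
    for n in("top","scene"):
        _,d=vision.grab_frame(n); c=cloud(n,np.ones(d.shape,bool),d)
        q=(c-O)@RS*1000
        m=(np.hypot(q[:,0],q[:,1]-120)<22)&(q[:,2]>265)&(q[:,2]<315); z=q[m,2]
        z=z[z>np.percentile(z,60)-6]; o.append(np.median(z))
    return np.round(o,1)
E
python3 - <<'E'
from h import *
print(cap(),cap())
for a in(45,50,55):
  for s in(1,-1):
    q=qlev(a,s);c,n=np.cos(np.deg2rad(a)),np.sin(np.deg2rad(a))
    for y in(190,120,60):
      for b in(0,80,150):
        j=ctrl.ik(W(-27-b*c,y,66+b*n),q); print(a,s,y,b,None if j is None else np.round(j,2))
for s in(1,-1):
  for y in(-45,-160): j=ctrl.ik(W(0,y,192),quat([0,0,-1],[s,0,0])); print('poise',s,y,None if j is None else np.round(j,2))
E
```

```text
[296.2 295.8] [296.3 295.9]
45 1 190 0 None
45 1 190 80 None
45 1 190 150 None
45 1 120 0 None
45 1 120 80 None
45 1 120 150 None
45 1 60 0 None
45 1 60 80 None
45 1 60 150 None
45 -1 190 0 None
45 -1 190 80 None
45 -1 190 150 None
45 -1 120 0 None
45 -1 120 80 None
45 -1 120 150 None
45 -1 60 0 None
45 -1 60 80 None
45 -1 60 150 None
50 1 190 0 [ 0.23  0.9  -1.23  2.48  2.07  1.19 -0.67]
50 1 190 80 None
50 1 190 150 None
50 1 120 0 None
50 1 120 80 None
50 1 120 150 None
50 1 60 0 None
50 1 60 80 None
50 1 60 150 None
50 -1 190 0 [-0.07  0.65 -0.63  2.49  2.38  0.82  2.1 ]
50 -1 190 80 None
50 -1 190 150 None
50 -1 120 0 None
50 -1 120 80 None
50 -1 120 150 None
50 -1 60 0 None
50 -1 60 80 None
50 -1 60 150 None
55 1 190 0 [ 0.27  0.85 -1.23  2.41  1.94  1.05 -0.54]
55 1 190 80 [-0.16  0.37 -0.46  2.45  2.15  0.43 -0.86]
55 1 190 150 [-0.65  0.16  0.13  2.46  1.92  0.18 -0.64]
55 1 120 0 [ 0.46  0.84 -1.23  2.43  2.01  0.96 -0.44]
55 1 120 80 [ 0.33  0.43 -0.86  2.47  2.1   0.5  -0.63]
55 1 120 150 [ 0.54  0.24 -1.03  2.47  1.78  0.33 -0.33]
55 1 60 0 [ 0.63  0.85 -1.23  2.42  2.05
[... 162 characters left out ...]
 2.37  0.57  2.12]
55 -1 190 80 [-0.32  0.35 -0.24  2.46  2.31  0.36  2.12]
55 -1 190 150 [-0.51  0.16 -0.04  2.46  1.85  0.21  2.57]
55 -1 120 0 [ 0.15  0.61 -0.63  2.43  2.39  0.59  2.28]
55 -1 120 80 [ 0.04  0.36 -0.44  2.47  2.45  0.36  2.17]
55 -1 120 150 [ 0.24  0.18 -0.63  2.47  1.97  0.21  2.64]
55 -1 60 0 [ 0.32  0.61 -0.63  2.42  2.51  0.52  2.31]
55 -1 60 80 [ 0.37  0.39 -0.63  2.46  2.48  0.33  2.32]
55 -1 60 150 [ 0.75  0.25 -1.02  2.46  1.9   0.22  2.88]
poise 1 -45 [-0.15  0.54  0.29  1.59 -0.17  1.04  0.39]
poise 1 -160 [-0.02  0.61  0.39  1.48 -0.24  1.11  0.61]
poise -1 -45 [-0.56  0.78  1.15  1.59 -0.74  1.26 -2.23]
poise -1 -160 [-0.34  0.84  1.15  1.48 -0.77  1.33 -2.08]
```

```bash
cat >> h.py <<'E'
def dirv(phi,a): 
    phi,a=np.deg2rad([phi,a]); return np.array([np.cos(a)*np.cos(phi),np.cos(a)*np.sin(phi),-np.sin(a)])
def qdir(phi,a,s=1):
    p=np.deg2rad(phi); return quat(dirv(phi,a),[-s*np.sin(p),s*np.cos(p),0])
E
python3 - <<'E'
from h import *
for phi,ys in((-60,(195,115)),(-45,(195,115)),(-30,(195,115)),(0,(195,50)),(30,(115,45)),(45,(115,45)),(60,(115,45))):
 for a in(30,37,45,50,55):
  for s in(1,-1):
    q=qdir(phi,a,s);v=dirv(phi,a);r=[]
    for y in ys:
      for b in(0,80,140):
        j=ctrl.ik(W(*(np.array([-32,y,60])-b*v)),q)
        r.append(None if j is None else round(float(j[3]),2))
    if r.count(None)<3: print(phi,a,s,r)
E
```

```text
-60 30 1 [2.03, 1.98, 1.92, 2.16, 2.13, 2.09]
-60 30 -1 [2.02, 1.97, 1.91, 2.15, 2.12, 2.08]
-60 37 1 [2.04, 1.99, 1.93, 2.16, 2.13, 2.09]
-60 37 -1 [2.03, 1.98, 1.92, 2.15, 2.12, 2.08]
-60 45 1 [2.04, 1.99, 1.93, 2.14, 2.11, 2.07]
-60 45 -1 [2.03, 1.98, 1.92, 2.13, 2.1, 2.06]
-60 50 1 [2.03, 1.98, 1.92, 2.13, 2.1, 2.05]
-60 50 -1 [2.02, 1.97, 1.92, 2.12, 2.09, 2.04]
-60 55 1 [2.02, 1.97, 1.91, 2.11, 2.07, 2.03]
-60 55 -1 [2.01, 1.96, 1.9, 2.1, 2.07, 2.02]
-45 30 1 [2.24, 2.24, 2.21, 2.37, 2.39, 2.38]
-45 30 -1 [2.23, 2.23, 2.2, 2.36, 2.38, 2.37]
-45 37 1 [2.24, 2.23, 2.2, 2.35, 2.37, 2.35]
-45 37 -1 [2.23, 2.22, 2.19, 2.34, 2.36, 2.34]
-45 45 1 [2.21, 2.2, 2.16, 2.31, 2.32, 2.3]
-45 45 -1 [2.2, 2.19, 2.15, 2.3, 2.31, 2.29]
-45 50 1 [2.19, 2.17, 2.13, 2.28, 2.28, 2.25]
-45 50 -1 [2.18, 2.16, 2.12, 2.27, 2.27, 2.24]
-45 55 1 [2.16, 2.14, 2.1, 2.24, 2.23, 2.2]
-45 55 -1 [2.15, 2.13, 2.09, 2.23, 2.22, 2.19]
-30 45 1 [2.37, 2.4, 2.39, 2.46, None, None]
-30 45 -1 [2.36, 2.39, 2.38, 2.45, 2.5, None]
-30 50 1 [2.33, 2.35, 2.33, 2.41, 2.44, 2.43]
-30 50 -1 [2.32, 2.34, 2.32, 2.4, 2.43, 2.42]
[... 644 characters left out ...]
 2.31, 2.3, 2.21, 2.21, 2.18]
45 45 -1 [2.3, 2.3, 2.29, 2.21, 2.2, 2.18]
45 50 1 [2.27, 2.28, 2.26, 2.19, 2.19, 2.15]
45 50 -1 [2.27, 2.27, 2.25, 2.19, 2.18, 2.15]
45 55 1 [2.23, 2.22, 2.2, 2.16, 2.15, 2.11]
45 55 -1 [2.23, 2.22, 2.2, 2.16, 2.14, 2.11]
60 30 1 [2.14, 2.13, 2.09, 2.04, 2.0, 1.94]
60 30 -1 [2.14, 2.12, 2.08, 2.03, 1.99, 1.94]
60 37 1 [2.14, 2.13, 2.09, 2.04, 2.01, 1.95]
60 37 -1 [2.14, 2.12, 2.08, 2.04, 2.0, 1.95]
60 45 1 [2.13, 2.11, 2.07, 2.03, 2.01, 1.95]
60 45 -1 [2.13, 2.1, 2.06, 2.04, 2.0, 1.94]
60 50 1 [2.11, 2.08, 2.05, 2.03, 2.0, 1.94]
60 50 -1 [2.12, 2.09, 2.04, 2.03, 1.99, 1.94]
60 55 1 [2.1, 2.06, 2.03, 2.02, 1.99, 1.93]
60 55 -1 [2.1, 2.07, 2.02, 2.02, 1.98, 1.92]
```

```bash
python3 - <<'E'
from h import *
phi,a=-45,42; v=dirv(phi,a)
P=lambda y,b=0: W(*(np.array([-22,y,56])-b*v))
js={s:ctrl.ik(P(200,140),qdir(phi,a,s)) for s in(1,-1)}
q0=np.array(get_state()["qpos"]); s=min((s for s in js if js[s] is not None),key=lambda s:abs(js[s]-q0).max()); print(s,js[s].round(2))
q=qdir(phi,a,s)
ctrl.close_gripper(); ctrl.movep(P(200,140),q); print(get_state()["time"],L(get_state()["tcp_pos"]).round(1),F().round(1))
ctrl.movel(P(200),max_speed=.15); print(get_state()["time"],F().round(1)); f0=F()
for y in [170,160]+list(range(155,111,-3)):
    ctrl.movel(P(y),max_speed=.08); f=F()-f0; print(y,round(get_state()["time"],2),L(get_state()["tcp_pos"]).round(1),f.round(1),flush=True)
    if abs(f[1])>14: break
print(cap(),get_state()["time"])
p,_=vision.grab_frame("scene"); cv2.imwrite("pics/s1.png",cv2.resize(p[90:290,220:420],(600,600),interpolation=3))
E
```

```text
1 [-1.28  0.57  0.29  2.16  1.05  0.82 -0.95]
3.6667 [-95.3 274.7 149.7] [ 0.4 -0.5 -0.1]
4.75 [ 0.1  0.4 -0.4]
170 5.28 [-21.9 170.8  56.1] [-0.5  0.3  0.8]
160 5.55 [-22.  160.4  56. ] [1.2 0.4 0.1]
155 5.8 [-22.  155.4  56. ] [ 0.2 -0.2  0.2]
152 6.05 [-22. 152.  56.] [0.2 0.1 1.3]
149 6.3 [-21.9 149.1  56. ] [ 0.5 -0.1  0.5]
146 6.55 [-21.9 146.   56.1] [1.  1.  0.4]
143 6.8 [-21.9 142.7  56.1] [0.2 0.2 0.2]
140 7.05 [-22.  139.6  56.1] [0.2 0.9 0.3]
137 7.3 [-22.  136.5  56.1] [0.2 0.9 0.1]
134 7.55 [-22.  133.5  56.1] [0.6 1.2 0.8]
131 7.8 [-22.  130.7  56.1] [1.3 1.5 1.2]
128 8.05 [-21.9 127.8  56.1] [1.2 0.4 1.6]
125 8.3 [-21.9 124.9  56. ] [1.1 2.3 1.3]
122 8.55 [-22.  121.9  55.9] [2.1 2.7 0.1]
119 8.8 [-22.  118.9  55.9] [ 1.6  3.1 -0.1]
116 9.05 [-21.9 117.3  55.6] [0.6 6.4 1.2]
113 9.3 [-21.3 116.7  55.4] [-3.6 13.8  6.6]
[282.2 281.3] 9.4
```

View pics/s1.png

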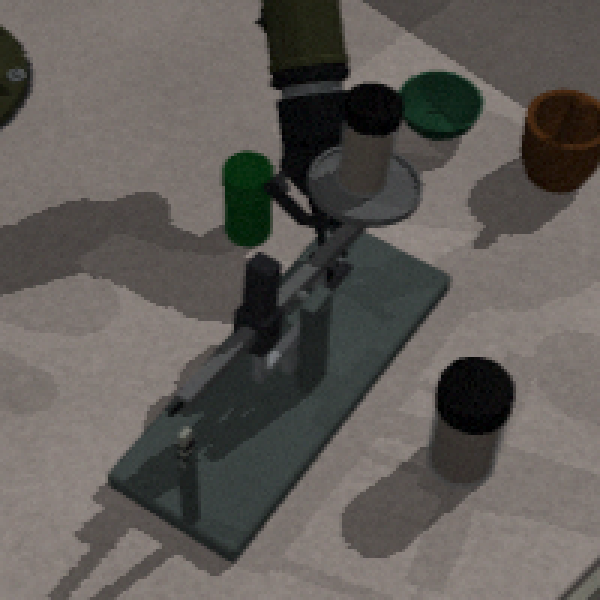

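The picture shows the beam tipped pan-down (the cap dropped 14 mm, pointer end up at crop (180,405)) and the lever pushed to its other stop. Next I retreat and grip the poise.

```bash
cat >> h.py <<'E'
QP=quat([0,0,-1],[1,0,0])
def G(r,th=0,dz=0):  # TCP for grip block at r mm from pivot, tilt th (pan down +)
    c,s=np.cos(th),np.sin(th)
    return W(0,-r*c+60*s,150+60*c+r*s-18.7+dz)
E
python3 - <<'E'
from h import *
phi,a=-45,42; v=dirv(phi,a)
P=lambda y,b=0: W(*(np.array([-22,y,56])-b*v))
ctrl.movel(P(150),max_speed=.15); ctrl.movel(P(200),max_speed=.2); ctrl.movel(P(200,150),max_speed=.25)
p=np.array(get_state()["tcp_pos"]); p[2]=.33; ctrl.movel(p,max_speed=.3)
ctrl.movep(W(-130,20,330),QP); ctrl.ungrasp(); print(cap(),get_state()["time"])
_,d=vision.grab_frame("scene"); c=(cloud("scene",np.ones(d.shape,bool),d)-O)@RS*1000
m=(abs(c[:,0])<18)&(c[:,1]<-25)&(c[:,1]>-90)&(c[:,2]>225)&(c[:,2]<255); print("block top",np.median(c[m],0).round(1),m.sum())
ctrl.movep(G(55.5,.12,50),QP); print(get_state()["time"],F().round(1))
ctrl.movel(G(55.5,.12),max_speed=.15); ctrl.close_gripper(force=25)
s=get_state();print(s["time"],F().round(1),s["width"],L(s["tcp_pos"]).round(1))
E
```

```text
[282. 281.] 13.65
block top [  4.5 -49.9 234.1] 88
14.4083 [-0.  -0.5  1.3]
15.4583 [5.5 0.4 1.7] 0.025237592512286248 [  1.3 -48.  198.2]
```

```bash
python3 - <<'E'
from h import *
def rep(t):
    s=get_state(); print(t,round(s["time"],2),L(s["tcp_pos"]).round(1),F().round(1),(RS.T@np.array(s["wrist_torque"])).round(2),round(s["width"],4),flush=True)
ctrl.movel(G(55.5,.06),max_speed=.05);ctrl.movel(G(55.5,0),max_speed=.05);rep("level");print(cap())
for r in(65,75,85,95,105,115,125,135):
    ctrl.movel(G(r),max_speed=.06);rep(r)
print(cap())
p,_=vision.grab_frame("scene"); cv2.imwrite("pics/s2.png",cv2.resize(p[90:290,220:420],(600,600),interpolation=3))
E
```

```text
level 15.96 [  1.4 -55.8 192.3] [ 4.6 -0.2  5. ] [ 0.22 -0.76  0.05] 0.0253
[295.2 294.4]
65 16.37 [  1.4 -65.9 192.3] [ 6.3 -0.2  5.9] [-0.11 -0.71  0.16] 0.0255
75 16.68 [  1.4 -75.9 192.3] [ 5.5 -1.4  5.1] [-0.06 -0.73  0.09] 0.0255
85 17.0 [  1.4 -86.  192.1] [ 5.8 -1.7  3.8] [-0.03 -0.89  0.16] 0.0257
95 17.32 [  1.3 -95.9 192. ] [ 5.2 -1.3  4.1] [-0.04 -0.89  0.14] 0.0257
105 17.63 [   1.3 -105.8  191.9] [ 6.8 -1.5  3.3] [-0.05 -1.    0.12] 0.0259
115 17.95 [   1.4 -115.7  191.8] [ 6.2 -1.1  2.8] [-0.09 -0.96  0.07] 0.0258
125 18.27 [   1.3 -125.7  191.7] [ 7.3 -1.2  2.8] [-0.01 -0.98  0.07] 0.0257
135 18.58 [   1.3 -135.6  191.6] [ 6.7 -1.2  1.5] [-0.04 -1.07  0.11] 0.0255
[296.5 296. ]
```

```bash
cat >> h.py <<'E'
def tilt():
    z=cap(); return z,((np.array([296.2,295.8])-z)/120).round(3)
E
python3 - <<'E'
from h import *
ctrl.ungrasp()
for i in range(4): ctrl.pause(.5); print(round(get_state()["time"],2),tilt(),F().round(1))
_,d=vision.grab_frame("scene"); c=(cloud("scene",np.ones(d.shape,bool),d)-O)@RS*1000
m=(abs(c[:,0])<16)&(c[:,1]<-110)&(c[:,1]>-160)&(c[:,2]>175)&(c[:,2]<240); print("block",np.median(c[m],0).round(1))
p,_=vision.grab_frame("scene"); cv2.imwrite("pics/s3.png",cv2.resize(p[90:290,220:420],(600,600),interpolation=3))
E
```

```text
19.84 (array([291.2, 290.6]), array([0.042, 0.043])) [-0.3 -0.5 -0.1]
20.44 (array([291.8, 290.5]), array([0.037, 0.044])) [-0.3  1.  -0.2]
21.04 (array([291.3, 290.9]), array([0.041, 0.041])) [ 0.6 -0.4 -1. ]
21.64 (array([291.2, 290.4]), array([0.042, 0.045])) [ 0.3 -0.   0.1]
block [   6.8 -141.3  209.6]
```

View pics/s3.png

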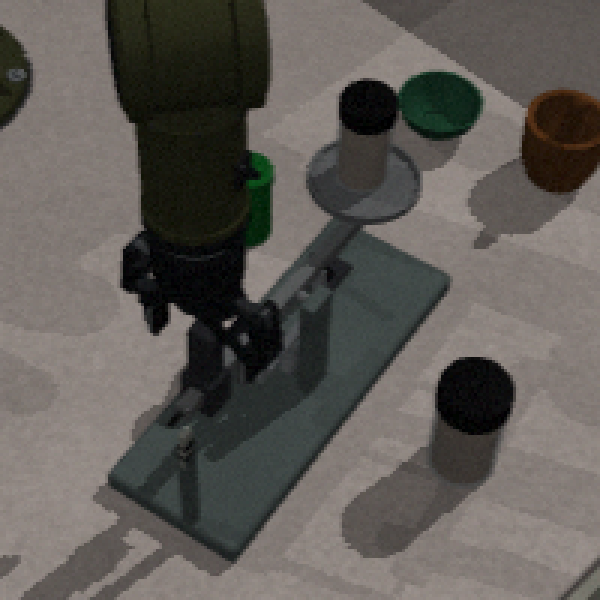

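The fingers are open and clear of the block at crop (205,350). The beam floats 0.042 rad pan-down, so the poise goes 6.5 mm farther out.

```bash
python3 - <<'E'
from h import *
ctrl.movel(G(135.6,.042),max_speed=.05); ctrl.close_gripper(force=25)
print(L(get_state()["tcp_pos"]).round(1),F().round(1))
ctrl.movel(G(135.6,0),max_speed=.05); ctrl.movel(G(142.1,0),max_speed=.05)
print(L(get_state()["tcp_pos"]).round(1),F().round(1)); ctrl.ungrasp()
for i in range(4): ctrl.pause(.6); print(round(get_state()["time"],2),tilt())
E
```

```text
[   1.3 -132.9  197.2] [ 5.1 -0.  -0.8]
[   1.4 -142.7  191.3] [ 6.9 -0.4  0.9]
24.44 (array([297. , 296.4]), array([-0.007, -0.005]))
25.14 (array([296.7, 296.5]), array([-0.004, -0.006]))
25.84 (array([296.7, 296.3]), array([-0.004, -0.004]))
26.54 (array([296.7, 296.5]), array([-0.004, -0.006]))
```

```bash
python3 - <<'E'
from h import *
ctrl.movel(G(142,0,100),max_speed=.15); ctrl.movel(W(-150,-60,320),max_speed=.25)
ctrl.pause(.5); print(get_state()["time"],tilt(),F().round(1))
p,d=vision.grab_frame("scene"); cv2.imwrite("pics/s4.png",cv2.resize(p[130:280,250:400],(600,600),interpolation=3))
phi,a=30,50; v=dirv(phi,a); q0=np.array(get_state()["qpos"])
for s in(1,-1):
    for y,b in((45,140),(45,0),(122,0)):
        j=ctrl.ik(W(*(np.array([-26,y,58])-b*v)),qdir(phi,a,s)); print(s,y,b,None if j is None else (j-q0).round(2))
E
```

```text
28.8 (array([296.6, 296.3]), array([-0.003, -0.004])) [0.7 0.5 0.7]
1 45 140 [ 0.22  0.34  0.26  0.62 -1.23  0.03 -2.78]
1 45 0 [ 1.46  0.67 -2.12  0.6   2.33 -0.84 -0.17]
1 122 0 [ 1.28  0.65 -2.12  0.67  2.5  -0.69 -0.51]
-1 45 140 [ 0.47  0.15 -0.23  0.62 -1.23 -0.32  0.3 ]
-1 45 0 [ 1.46  0.67 -2.12  0.6   2.33 -0.84 -3.31]
-1 122 0 [ 1.1   0.46 -1.73  0.67  3.19 -0.87  1.91]
```

View pics/s4.png

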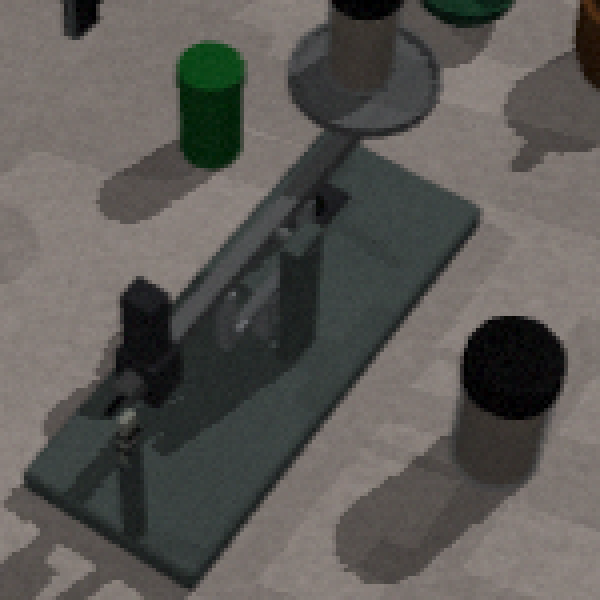

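The pointer tip sits beside the gauge plate at crop (128,425), and the cap is at its arrested height: the beam is level and still. Now I choose a consistent arm branch for the return push.

```bash
python3 - <<'E'
from h import *
q0=np.array(get_state()["qpos"]); print(q0.round(2))
for phi,a,x in((30,50,-26),(30,55,-28),(45,45,-28),(45,55,-28),(60,40,-26),(60,50,-26)):
  v=dirv(phi,a)
  for s in(1,-1):
    for y,b in((45,140),(45,70),(45,0),(85,0),(122,0)):
        j=ctrl.ik(W(*(np.array([x,y,58])-b*v)),qdir(phi,a,s)); print(phi,a,s,y,b,None if j is None else j.round(2))
E
```

```text
[-0.53  0.29  0.9   1.72 -0.24  1.24  0.62]
30 50 1 45 140 [-0.32  0.63  1.15  2.34 -1.47  1.27 -2.17]
30 50 1 45 70 [ 1.06  0.78 -1.22  2.33  1.85  0.21  0.66]
30 50 1 45 0 [ 0.93  0.96 -1.22  2.32  2.09  0.41  0.45]
30 50 1 85 0 [ 0.84  0.95 -1.22  2.36  2.2   0.48  0.25]
30 50 1 122 0 [ 0.75  0.95 -1.22  2.39  2.26  0.55  0.11]
30 50 -1 45 140 [-0.06  0.44  0.67  2.33 -1.47  0.93  0.91]
30 50 -1 45 70 [ 1.06  0.78 -1.22  2.33  1.85  0.21 -2.49]
30 50 -1 45 0 [ 0.93  0.96 -1.22  2.32  2.09  0.41 -2.7 ]
30 50 -1 85 0 [ 0.66  0.76 -0.83  2.36  3.04  0.3   2.52]
30 50 -1 122 0 [ 0.56  0.75 -0.83  2.39  2.95  0.37  2.53]
30 55 1 45 140 [ 1.16  0.55 -1.22  2.26  0.35  0.24  2.08]
30 55 1 45 70 [ 1.01  0.74 -1.23  2.28  1.38  0.28  1.05]
30 55 1 45 0 [ 0.89  0.92 -1.22  2.27  1.8   0.43  0.66]
30 55 1 85 0 [ 0.8   0.91 -1.22  2.31  1.92  0.47  0.46]
30 55 1 122 0 [ 0.72  0.9  -1.22  2.34  2.    0.52  0.3 ]
30 55 -1 45 140 [-0.2   0.41  0.73  2.27 -1.34  0.86  0.71]
30 55 -1 45 70 [ 0.42  0.46 -0.24  2.29 -1.52  0.38  0.81]
30 55 -1 45 0 [ 0.89  0.92 -1.22  2.27  1.8   0.43 -2.48]
30 55 -
[... 1741 characters left out ...]

60 40 -1 85 0 [ 0.09  0.81  0.36  2.1  -1.44  1.15  1.28]
60 40 -1 122 0 [ 0.04  0.8   0.33  2.14 -1.51  1.11  1.3 ]
60 50 1 45 140 [ 1.16  0.84 -1.23  1.92  0.14  0.71  2.87]
60 50 1 45 70 [ 1.07  0.94 -1.23  1.98  0.34  0.58  2.67]
60 50 1 45 0 [ 0.98  1.05 -1.23  2.02  0.64  0.48  2.39]
60 50 1 85 0 [ 0.84  0.92 -1.03  2.07  0.23  0.31  2.72]
60 50 1 122 0 [ 0.78  0.91 -1.03  2.11  0.31  0.24  2.58]
60 50 -1 45 140 [ 0.06  0.63  0.64  1.93 -1.08  1.29  0.98]
60 50 -1 45 70 [ 0.03  0.69  0.55  1.99 -1.19  1.17  1.04]
60 50 -1 45 0 [ 0.02  0.76  0.44  2.03 -1.31  1.06  1.11]
60 50 -1 85 0 [-0.04  0.74  0.42  2.08 -1.37  1.01  1.11]
60 50 -1 122 0 [-0.09  0.72  0.39  2.12 -1.43  0.96  1.12]
```

```bash
python3 - <<'E'
from h import *
for phi,a in((-30,50),(-30,53),(-20,55),(-15,53),(-40,48)):
  v=dirv(phi,a)
  for s in(1,-1):
    for y,b in((48,170),(48,140),(48,70),(48,0),(80,0),(110,0)):
        j=ctrl.ik(W(*(np.array([-27,y,58])-b*v)),qdir(phi,a,s)); print(phi,a,s,y,b,None if j is None else j.round(2))
E
```

```text
-30 50 1 48 170 [-1.37  0.36  1.    2.48  1.85  0.19 -1.04]
-30 50 1 48 140 [ 0.03  0.37 -0.83  2.48  1.62  0.85 -0.91]
-30 50 1 48 70 [ 0.19  0.63 -1.03  2.47  1.78  1.1  -0.97]
-30 50 1 48 0 [ 0.33  0.94 -1.23  2.42  1.88  1.4  -0.89]
-30 50 1 80 0 [ 0.16  0.83 -1.03  2.41  1.87  1.25 -1.  ]
-30 50 1 110 0 [ 0.09  0.83 -1.03  2.39  1.83  1.27 -1.03]
-30 50 -1 48 170 [ 0.02  0.28 -0.83  2.47  1.51  0.81  2.32]
-30 50 -1 48 140 [ 0.03  0.37 -0.83  2.48  1.62  0.85  2.24]
-30 50 -1 48 70 [ 0.19  0.63 -1.03  2.47  1.78  1.1   2.17]
-30 50 -1 48 0 [ 0.33  0.94 -1.23  2.42  1.88  1.4   2.25]
-30 50 -1 80 0 [ 0.16  0.83 -1.03  2.41  1.87  1.25  2.14]
-30 50 -1 110 0 [ 0.09  0.83 -1.03  2.39  1.83  1.27  2.12]
-30 53 1 48 170 [-1.32  0.31  0.97  2.43  1.31  0.18 -0.45]
-30 53 1 48 140 [-1.12  0.36  0.79  2.44  1.81  0.18 -0.95]
-30 53 1 48 70 [ 0.24  0.6  -1.03  2.42  1.72  1.01 -0.86]
-30 53 1 48 0 [ 0.28  0.8  -1.03  2.39  1.87  1.13 -0.89]
-30 53 1 80 0 [ 0.2   0.8  -1.03  2.37  1.83  1.16 -0.92]
-30 53 1 110 0 [ 0.12  0.81 -1.03  2.36  1.78  1.19 -0.95]
-30 53 -1 48 170 [ 0.09  0.26 -0
[... 1535 characters left out ...]
70 [-1.47  0.49  1.05  2.4   1.17  0.22 -0.62]
-40 48 1 48 140 [-0.24  0.41 -0.63  2.4   1.47  0.95 -1.01]
-40 48 1 48 70 [-0.03  0.62 -0.83  2.4   1.66  1.11 -1.11]
-40 48 1 48 0 [ 0.15  0.86 -1.03  2.37  1.79  1.35 -1.09]
-40 48 1 80 0 [ 0.08  0.87 -1.03  2.35  1.75  1.37 -1.11]
-40 48 1 110 0 [ 0.01  0.87 -1.03  2.32  1.7   1.39 -1.13]
-40 48 -1 48 170 [-0.43  0.32 -0.44  2.39  1.37  0.86  2.22]
-40 48 -1 48 140 [-0.24  0.41 -0.63  2.4   1.47  0.95  2.13]
-40 48 -1 48 70 [-0.03  0.62 -0.83  2.4   1.66  1.11  2.03]
-40 48 -1 48 0 [ 0.15  0.86 -1.03  2.37  1.79  1.35  2.05]
-40 48 -1 80 0 [ 0.08  0.87 -1.03  2.35  1.75  1.37  2.03]
-40 48 -1 110 0 [ 0.01  0.87 -1.03  2.32  1.7   1.39  2.01]
```

```bash
python3 - <<'E'
from h import *
phi,a=-40,48; v=dirv(phi,a); q=qdir(phi,a,1)
P=lambda y,b=0: W(*(np.array([-27,y,58])-b*v))
for up in(.06,.09,.12,.16):
    j=ctrl.ik(P(42,140)+[0,0,up],q); print(up,None if j is None else j.round(2))
# left-hand high waypoint, as travelled before
j=ctrl.ik(W(-96,274,260),qdir(-45,42,1)); print(j.round(2)); print(get_state()["time"])
E
```

```text
0.06 [-1.38  0.34  0.92  2.34  1.08  0.4  -0.45]
0.09 [-1.3   0.22  0.74  2.29  1.04  0.57 -0.39]
0.12 [-1.28  0.15  0.68  2.24  0.98  0.69 -0.31]
0.16 [-1.26  0.08  0.62  2.16  0.92  0.81 -0.2 ]
[-1.58  0.45  0.7   2.04  0.76  0.86 -0.5 ]
28.95
```

```bash
python3 - <<'E'
from h import *
phi,a=-40,48; v=dirv(phi,a); q=qdir(phi,a,1)
P=lambda y,b=0: W(*(np.array([-27,y,58])-b*v))
ctrl.close_gripper(); ctrl.movep(P(42,140)+[0,0,.12],q)
print(get_state()["time"],L(get_state()["tcp_pos"]).round(1),F().round(1),tilt())
try:
    ctrl.movel(P(42,140)+[0,0,.0],max_speed=.2); print("down",get_state()["qpos"].round(2) if hasattr(get_state()["qpos"],'round') else get_state()["qpos"])
except ctrl.Unreachable as e: print("unreach",e)
for y,b in((42,140),(42,70),(42,0),(75,0),(105,0)):
    j=ctrl.ik(P(y,b),q); print(y,b,None if j is None else j.round(2))
print(get_state()["time"])
E
```

```text
30.8333 [-98.7 101.2 282.4] [-0.1 -0.1  0.3] (array([296.9, 296.1]), array([-0.006, -0.003]))
down [-1.23  0.47  0.78  2.42  1.58  0.31 -1.03]
42 140 [-1.23  0.47  0.78  2.42  1.58  0.31 -1.03]
42 70 [-1.    0.6   0.66  2.42  2.22  0.32 -1.64]
42 0 [-0.78  0.71  0.48  2.39  2.44  0.44 -1.83]
75 0 [-0.9   0.73  0.56  2.37  2.38  0.38 -1.84]
105 0 [-1.01  0.75  0.61  2.34  2.3   0.32 -1.82]
32.1583
```

Continuous branch; insert and push.

```bash
python3 - <<'E'
from h import *
phi,a=-40,48; v=dirv(phi,a)
P=lambda y,b=0: W(*(np.array([-27,y,58])-b*v))
f0=F()
for b in(70,35,0):
    ctrl.movel(P(42,b),max_speed=.12); print(b,round(get_state()["time"],2),(F()-f0).round(1),flush=True)
    if np.linalg.norm(F()-f0)>8: raise SystemExit("contact")
print(tilt())
for y in [50,58]+list(range(62,122,3)):
    ctrl.movel(P(y),max_speed=.08); f=F()-f0; print(y,round(get_state()["time"],2),L(get_state()["tcp_pos"]).round(1),f.round(1),flush=True)
    if np.linalg.norm(f)>16: break
print(tilt(),get_state()["time"])
p,_=vision.grab_frame("scene"); cv2.imwrite("pics/s5.png",cv2.resize(p[90:290,220:420],(600,600),interpolation=3))
E
```

```text
70 32.89 [1.  0.3 0.5]
35 33.33 [-0.   0.2 -0.3]
0 33.77 [-0.2  0.1 -0.4]
(array([296.8, 296.4]), array([-0.005, -0.005]))
50 34.12 [-28.7  50.9  57.7] [-3.9  0.4  0.1]
58 34.38 [-28.1  58.5  58.1] [-5.7  1.6  2.2]
62 34.62 [-27.9  61.6  58.5] [-5.  -0.3  4. ]
65 34.88 [-27.8  63.7  59. ] [-6.4 -2.1  7.1]
68 35.12 [-27.8  65.8  59.5] [-6.6 -3.5  9.7]
71 35.38 [-27.8  68.3  59.9] [-8.5 -4.5 12.7]
74 35.62 [-27.8  70.8  60.3] [-10.5  -3.4  16.4]
(array([296.5, 296.5]), array([-0.003, -0.006])) 35.725
```

View pics/s5.png

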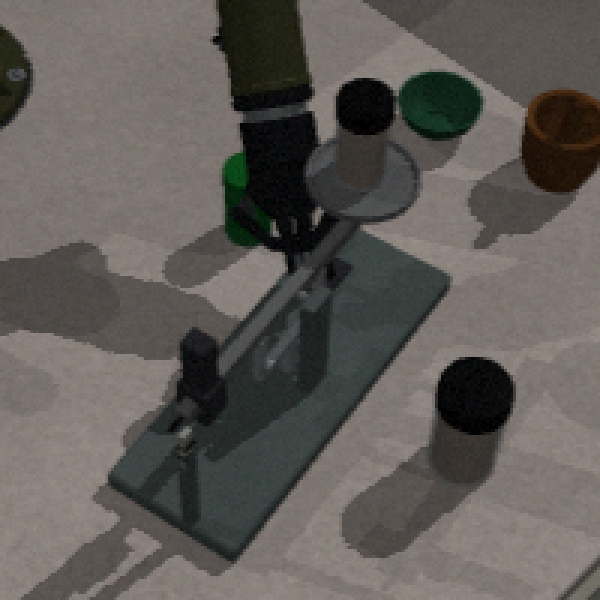

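The picture shows the fingers left of the lever, with the flared knuckles, crop (285,235), near its top. The mostly axial force fits a knuckle riding on the lever's tip. I'll back off and push with just the finger ends.

```bash
python3 - <<'E'
from h import *
P=lambda y,x=-38,z=52: W(x,y,z)
ctrl.movel(W(-27,45,58),max_speed=.15); print(F().round(1))
ctrl.movel(P(45),max_speed=.15); ctrl.pause(.2); f0=F(); print(get_state()["time"],f0.round(1))
for y in [55,62]+list(range(66,122,3)):
    ctrl.movel(P(y),max_speed=.08); f=F()-f0; print(y,round(get_state()["time"],2),L(get_state()["tcp_pos"]).round(1),f.round(1),flush=True)
    if np.linalg.norm(f)>15 or f[2]>8: break
print(tilt(),get_state()["time"])
p,_=vision.grab_frame("scene"); cv2.imwrite("pics/s6.png",cv2.resize(p[110:230,260:380],(600,600),interpolation=3))
E
```

```text
[-4.5 -2.2  3.5]
36.5667 [-0.2 -0.4  0.4]
55 36.84 [-37.5  55.7  52.1] [ 1.   1.1 -0.9]
62 37.09 [-37.8  62.3  52. ] [ 0.7 -0.3 -0.7]
66 37.34 [-37.9  66.1  52. ] [ 0.8  0.5 -0.7]
69 37.59 [-37.9  69.2  52. ] [-0.   0.4  0. ]
72 37.84 [-37.9  72.3  52. ] [ 0.1  0.2 -0.2]
75 38.09 [-37.9  75.3  52. ] [-0.3  1.1 -0.6]
78 38.34 [-38.4  77.7  51.9] [-1.2 -0.6 -0.7]
81 38.59 [-38.6  80.4  52. ] [-3.  -2.7  1.2]
84 38.84 [-38.7  83.4  52. ] [-4.3 -2.7  1.6]
87 39.09 [-38.8  86.2  52.1] [-4.4 -2.9  2.7]
90 39.34 [-38.8  89.1  52.1] [-4.5 -3.3  2.8]
93 39.59 [-38.9  92.1  52.1] [-4.2 -3.1  2.6]
96 39.84 [-38.9  95.1  52.1] [-4.9 -3.6  2.8]
99 40.09 [-38.9  98.   52.1] [-4.8 -2.   3.4]
102 40.34 [-38.8 101.   52.2] [-4.9 -3.2  3.3]
105 40.59 [-38.8 104.1  52.1] [-4.9 -3.1  2. ]
108 40.84 [-38.9 107.2  51.9] [-3.4 -2.4  1.7]
111 41.09 [-39.  110.3  51.7] [-4.  -2.9  0.1]
114 41.34 [-39.5 111.9  52. ] [-4.9 -6.5  1. ]
117 41.59 [-40.2 113.3  52.2] [-5.2 -9.7 -0. ]
120 41.84 [-40.9 114.8  52.3] [ -7.9 -10.8   2.4]
(array([296.4, 295.9]), array([-0.002, -0.001])) 41.9417
```

View pics/s6.png

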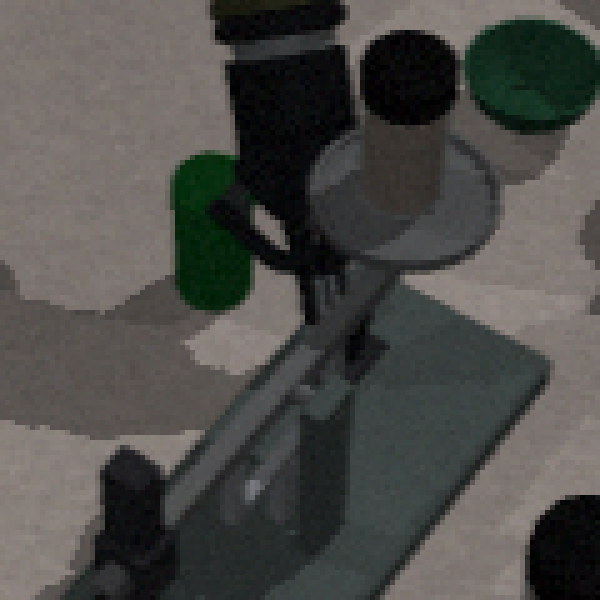

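Clean push: steady force of about 5 N, then a rise from y≈111, the expected stop. The cap is back at its arrested height. I withdraw and check the lever.

```bash
python3 - <<'E'
from h import *
v=dirv(-40,48)
p=np.array([-38,85,52.]); ctrl.movel(W(*p),max_speed=.1)
ctrl.movel(W(*(p-130*v)),max_speed=.15); q=p-130*v; q[2]=280; ctrl.movel(W(*q),max_speed=.25)
ctrl.movel(W(-230,150,300),max_speed=.25); ctrl.pause(.7)
print(get_state()["time"],F().round(1),tilt())
t,d=vision.grab_frame("top"); c,_=vision.grab_frame("scene")
a=cv2.resize(t[160:240,240:340],(400,320),interpolation=3); b=cv2.resize(c[110:230,270:370],(400,480),interpolation=3)
o=np.zeros((480,800,3),np.uint8); o[:320,:400]=a; o[:,400:]=b; cv2.imwrite("pics/s7.png",o)
for th in(.45,-.45):
    X=W(-32,120-62*np.sin(-th),30+62*np.cos(th)); u=proj("top",X)[0]; w=proj("scene",X)[0]; print(th,(u-[240,160])*4,(w-[270,110])*4+[400,0])
E
```

```text
46.075 [-0.3  0.7  0.8] (array([296.4, 295.8]), array([-0.002,  0.   ]))
0.45 [ 91.34114654 251.96098502] [655.09181094 214.74994221]
-0.45 [154.70425951 239.66422819] [616.46619385 258.95654042]
```

View pics/s7.png

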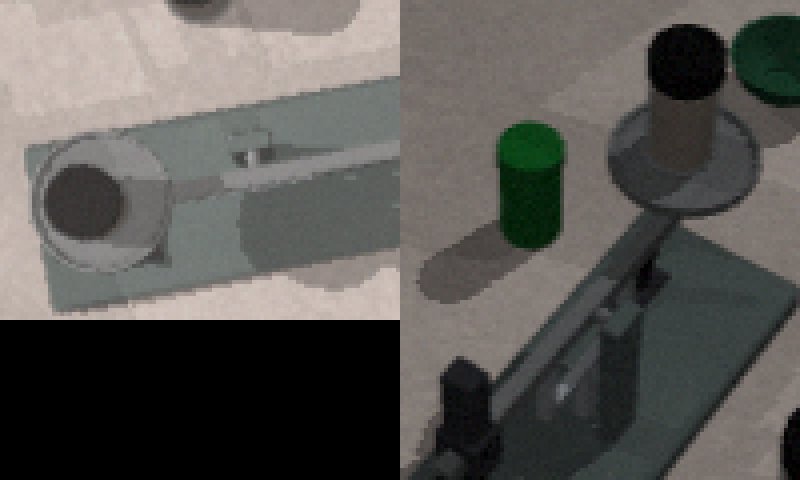

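The picture shows the lever standing as in the first picture: foot at top crop (160,255), and nothing at the freed position (616,259). The shaker is on the pan and the beam is at its arrested height.

```bash
python3 -c "
from station import ticket
print(ticket.close_job())"
```

```text
the job is handed in; nothing more can be done
None
```

The job is handed in, with no verdict returned: I freed the beam, set the poise so it floated level within about 0.005 rad, then swung the lever back until it met its stop, with the shaker still standing on the pan.

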